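# Switch off a toy organ and hold its cover open for inspection

### The job

On the repair bench a toy organ is clamped down for checking. First, with its cover still shut, switch the toy off by turning the selector knob until its pointer reads zero (points at the long broad mark, straight at the keyboard); then lift the hinged cover by its handle until it is parallel with the steel index blade set beside it, and hold it there: the program finishes while still holding the cover up with the gripper. Leave the blade's setting and the things lying around as they are.

Things in the scene. Friction and masses are not known exactly. Their poses are not given: they have to be found in the camera images.
- toy: White toy organ fixed to the bench; case 200 (x) x 260 (y) x 65 mm high, keyboard ledge 55 mm deep, 44 high along its front. Origin on the bench under the case's centre; x from keyboard to back, y left, z up. y -130..-30: panel with the knob; y -30..130: bay under the cover. At y 140..160 stands the blade's bracket, a thin arc about the hinge, top 205 mm up. Place and yaw vary.
- selector (a joint): Knob angle, rad. 0: the pointer reads zero (at the long broad mark, along the toy's -x). Grows counter-clockwise seen from above: at a reading q turn it clockwise by q. Starts at 0.5 to 1.4; turns on past zero (stops at -1.2 and 2.2, no click); friction 0.03 N m; stays where left.
- selector_grip (a point): On the knob's axis in its grip bar, 91 mm above the bench, 26 above the panel; (-35, -85, 91) mm in the toy's frame. x turns with the knob, the pointer is along -x. Grip bar: 12 mm wide, 48 long (28 on the pointer's side), flat upright sides, 10 to 34 mm above the panel, black, light line on top; a 6 mm wide nose at its foot reaches 39 mm from the axis. Disc under it 44 mm across.
- cover (a joint): Opening angle of the cover, rad: 0 shut (level), grows as its front edge swings up and back; stop at 1.6. No spring and hardly any friction: it falls shut when let go. Starts shut. The cover weighs about 0.18 to 0.35 kg.
- cover_hinge (a point): Middle of the cover's hinge line, at (85, 50, 68) mm in the toy's frame, along the back of the case; the line runs along the toy's y. The point turns with the cover: x along the cover from front to back (level when shut), y along the hinge.
- cover_handle (a point): Middle of the cover's handle: a round bar 12 mm in diameter along the toy's y, 62 mm clear between its two posts. It lies 150 mm in front of the hinge and 34 mm above its level when shut (102 mm above the bench, 25 mm clear under the bar). The cover is a plate 175 x 150 x 6 mm. Axes as the hinge point's, turning with the cover.
- blade (a joint): Angle of the steel index blade, rad, measured like the cover's: 0 level, growing upwards, about the same hinge line. The cover is at the marked angle when its reading equals this one. Set between 0.4 and 0.95; stiff, not to be moved.
- blade_tip (a point): Free end of the index blade, a flat steel strip 130 mm long, 14 high, 4 thick, 96 mm to the left of the cover's middle, pivoting on the cover's hinge line. x along the blade from tip to pivot.
- meter: Loose yellow multimeter, flat box 140 x 75 x 34 mm, left of the toy towards its front; a bystander, not to be moved. Origin at its underside's centre.
- screwdriver: Loose screwdriver 190 mm long, lying behind the toy, along its back; a bystander, not to be moved. Its x axis runs from handle to tip.
- spray: Loose spray can, 52 mm diameter, 165 tall, left of the toy towards its back; a bystander, not to be moved. Origin at its underside's centre.
- papercup: Loose paper cup, 72 mm across, 85 tall, behind the toy on the right; a bystander, not to be moved. Origin at its underside's centre.
- spool: Loose metal solder spool, 60 mm diameter, 42 tall, right of the toy; a bystander, not to be moved. Origin at its underside's centre.
- toycar: Loose toy car 90 x 46 x 47 mm, right of the toy; a bystander, not to be moved. Origin at its underside's centre.
- dish: Loose small metal screw dish, 42 mm across, 16 tall, standing on the rear of the toy's right-hand panel; a bystander, not to be moved. Origin at its underside's centre.

How it is judged (in metres and radians):
On the way, in this order (a step that is already met when the one before it is completed fails the run):
1. the knob's pointer reads zero while the cover is still shut (value of joint selector between -0.12 and 0.12 rad and value of joint cover below 0.06 rad), for 0.2 s.
2. the cover is held by the fingers parallel with the blade (angle between the x axis of cover_handle and the x axis of blade_tip, either way round below 0.08 rad and contact force between the fingers and cover above 0.4 N), for 0.3 s.
At the end, for the whole second after the job is handed in: The fingers bear on the cover (over 0.4 N) and hold it at rest (under 0.06 rad/s), within 0.08 rad of the index blade's angle, no bystander propping it, and the knob's pointer within 0.12 rad of zero (all of step 2 and value of joint selector between -0.12 and 0.12 rad and velocity of joint cover between -0.06 and 0.06 rad/s and contact force between cover and meter below 0.05 N and contact force between cover and screwdriver below 0.05 N and contact force between cover and spray below 0.05 N and contact force between cover and papercup below 0.05 N and contact force between cover and spool below 0.05 N and contact force between cover and toycar below 0.05 N and contact force between cover and dish below 0.05 N); the arm keeps its last pose, push and grip.
It fails at once if the index blade is moved by more than 10 mm at its tip (distance of blade_tip from where it was at the start of the episode above 0.01 m).
It fails at once if a thing lying around is pushed more than 30 mm away (distance of any of meter, screwdriver, spray, papercup, spool, toycar, dish from where it was at the start of the episode above 0.03 m).
It also fails if it takes over 46 s, if anything falls off the work surface, if the arm or the gripper's body presses on something with over 40 N, if the wrist force passes 120 N, or if a joint passes its speed limit or range.

### The arm

A 6-joint arm with a two-finger parallel gripper is mounted at the origin on the work surface. World frame = base frame: x ahead of the robot, y to its left, z up, the work surface at z = 0. Lengths are in m, angles in degrees, forces in N, time in s.
With the tool pointing down it reaches from about 0.35 to 0.95 m from the base axis. Payload 17.4 kg.
Tool frame: the origin (TCP) lies midway between the tips of the shut fingers; the grasp point (between the pads) lies 19 mm behind it; y points along the fingers, x is the direction in which the jaws open and shut, and the axes are right-handed (so a half turn about y gives the same grasp; the last joint's range is limited). The gripper opens to 93 mm and grips with 3 to 60 N. Pads are 15 mm wide; open, the fingers measure 128 mm over their backs; the gripper's body (75 mm by 188 mm) begins 65 mm behind the grasp point.
Start: joints at [-75.504, 6.646, 82.598, -0, 90.757, -2.166], TCP at [0.194, -0.647, 0.219] pointing down, gripper open.
Joint ranges: [-162.19, 162.19], [-47.58, 125.68], [4.15, 143.07], [-65.23, 245.23], [0.69, 171.88], [-170.13, 170.13]. Speed limits (degrees/s): [108.29, 108.29, 127.2, 180, 180, 180].

### API

Orientations are given as [roll, pitch, yaw] about the fixed x, y, z axes, in that order (R = Rz(yaw) Ry(pitch) Rx(roll)).
In Python, from bench import status, get_image, camera_info, ticket, masks_of, spot_point gives the robot as it stands.
- The arm moves only by the tool step_arm, never from a script. Its argument "deltas" is text: rows parted by semicolons, each of 7 numbers parted by spaces: the shift along the tool's x, y, z in mm, then the turn, a rotation vector about the tool's x, y, z in degrees, then the finger opening in mm, from 0 to 93. A call has 1 to 8 rows; each row shifts and turns the commanded pose from where the row before left it, along the tool's axes as they then stand; what a row does not reach is not made up. A row lasts 1/10 s, in which the tool goes at most 50 mm and 8.59 degrees, less where a joint would pass 70% of its speed; a pose out of reach is approached as far as the arm can. A call is refused whole if a number of a shift passes 50 or a number of a turn 8.59, either way. A call with a gripper value outside its range is refused whole. The fingers move at their own pace and stop on an object; "squeeze" is the grip in N (left out, the last holds). Time passes only in rows, so rows that do not move let the fingers close. It gives the time, the measured TCP pose, the force and the opening at its end, in the units of the state.
- status.get_state(): the state, without advancing time (a new reading comes with each control period).
- get_image(name): name is "scene" or "top" or "wrist"; returns (picture, depth): 480x640x3 uint8, red, green, blue; 480x640 float32, m along the optical axis (not along the pixel's ray), 0 where there is no reading.
- camera_info(name): a dict with "mtx" (3x3 intrinsics, pixels), "eye" and "rotation" of the camera in the world. Camera axes: x right, y down, z forward; pixel columns grow to the right and rows downward; lengths in m; the calibration is good to about 2 mm. A picture is of the moment at which its call begins: read the wrist's pose just before it. camera_info takes no time and is no camera call; for the wrist camera it gives the pose at the moment of the call.
- ticket.sign_off(): hands the job in, once; it reports no verdict.
Trained networks look in the newest picture that a camera, given by its name, has taken for a name from the list of things; names that differ only in an ending like _2 or _b are one class to them, and where a whole thing is asked for, a point or a joint stands for the part that bears it (a point fixed in the world has none). Each returns a list of dicts, best first, with "score" (0 to 1); they miss things now and then, are a little off and sometimes report something else, mostly with a low value. They report only what shows in the picture. A call takes as long as a camera call.
- masks_of(camera, label): "region" (480x640 bool, what is visible of it) and "position" ([column, row] in pixels, amid what is visible of it).
- spot_point(camera, label): "position" ([column, row] in pixels: a listed point, or the origin of a listed thing).
The state is a dict: "clock": time; "joint_positions": joint angles; "dq": joint speeds; "effort": joint torques, N m; "position": TCP position; "tcp_rot": TCP orientation; "force": force on the tool from outside, world axes, zero at the start; "wrist_torque": the same for the moment, N m; "width": finger opening in m.
Only numpy, scipy, OpenCV 4.12 (cv2) and the standard library are available. Lean on these libraries where they do the work, as an engineer would, in place of code of your own. Each camera call takes 0.05 s, during which the arm holds its last target. There are 200 camera calls.

## Working session

There is one attempt and no reset: what is moved stays moved. The work goes in short steps, Python scripts to look and compute and a tool call to move; the robot and the scene stay as the last step left them, time stands still between calls to the robot, and variables do not carry over. Pictures are saved under pics/ and viewed, about 8 in all and at most 12, crops included, and the job is handed in when it is done.

Besides the shell and the picture viewer there is one more tool, called after "Request:" as a command line: name --argument value ..., lists and objects as JSON in quotes. step_arm: Moves the arm, as the interface text tells. Its arguments: {"type":"object","properties":{"deltas":{"type":"string"},"squeeze":{"type":"number"}},"required":["deltas"]}

```bash
mkdir -p pics; ls; cat > h.py <<'E'
import numpy as np, cv2
from bench import status, get_image, camera_info, ticket, masks_of, spot_point
from scipy.spatial.transform import Rotation as R
def save(n,img,s=1): cv2.imwrite(f'pics/{n}.png',cv2.resize(img[:,:,::-1],None,fx=s,fy=s,interpolation=cv2.INTER_CUBIC))
def ray(c,p):
    d=np.linalg.inv(c['mtx'])@np.array([p[0],p[1],1.]); return np.array(c['eye']),np.array(c['rotation'])@d
def at_z(c,p,z): e,d=ray(c,p); return e+d*(z-e[2])/d[2]
def at_depth(c,p,D): 
    e,d=ray(c,p); return e+d*D[int(round(p[1])),int(round(p[0]))]
def cloud(c,D,m):
    v,u=np.nonzero(m&(D>0)); d=np.linalg.inv(c['mtx'])@np.vstack([u,v,np.ones(len(u))]); return (np.array(c['eye'])[:,None]+np.array(c['rotation'])@(d*D[v,u])).T
def proj(c,P):
    q=np.array(c['mtx'])@(np.array(c['rotation']).T@(np.array(P)-np.array(c['eye']))); return q[:2]/q[2]
E
python3 - <<'E'
from h import *
np.set_printoptions(precision=3,suppress=True)
s=status.get_state(); print(s['clock'],s['position'],s['tcp_rot'],s['width'])
for cam in ['scene','top']:
    im,D=get_image(cam); c=camera_info(cam); save(cam+'1',im); print(cam,c['eye'])
    for l in ['toy','selector_grip','cover_hinge','cover_handle','blade_tip','meter','spray','papercup','spool','toycar','dish','screwdriver']:
        r=spot_point(cam,l)
        for q in r[:1]:
            p=q['position']; print(l,round(q['score'],2),np.round(p,1),at_depth(c,p,D))
print(status.get_state()['clock'])
E
```

```text
pics
0.0 [ 0.193 -0.646  0.218] [-89.997   0.063 -73.338] 0.09303769463667366
scene [1.279 0.459 0.678]
toy 0.93 [298.6 259.5] [125.183 124.362 124.581]
selector_grip 0.68 [245.9 214.3] [169.139 168.318 168.537]
cover_hinge 0.71 [345.  227.1] [103.471 102.651 102.87 ]
cover_handle 0.9 [339.2 221.6] [120.133 119.312 119.531]
blade_tip 0.63 [349.3 223.5] [115.622 114.802 115.021]
meter 0.75 [405.  301.4] [93.777 92.956 93.175]
spray 0.7 [342.9 332.2] [102.526 101.705 101.924]
papercup 0.86 [228.6 279.1] [145.229 144.409 144.628]
spool 0.75 [213.2 230.3] [170.048 169.227 169.446]
toycar 0.8 [246.6 215.5] [167.753 166.933 167.152]
dish 0.66 [251.1 230.9] [149.377 148.556 148.775]
screwdriver 0.97 [278.1 311. ] [127.728 126.907 127.126]
top [0.461 0.026 0.874]
toy 0.94 [348.2 279.1] [-81.077 -81.512 -80.664]
selector_grip 0.55 [397.3 306.4] [-90.593 -91.029 -90.18 ]
cover_hinge 0.86 [338.4 215.3] [-80.584 -81.019 -80.171]
cover_handle 0.74 [311.5 300.9] [-67.418 -67.854 -67.005]
blade_tip 0.7 [261.2 230.2] [-51.301 -51.737 -50.888]
meter 0.68 [214.3 275.1] [-46.702 -47.138 -46.289]
papercup 0.75 [338.2 217.1] [-80.819 -81.255 -80.406]
spool 0.68 [480.9 270.1] [-122.537 -122.972 -122.124]
toycar 0.82 [472.6 330.2] [-116.749 -117.184 -116.336]
dish 0.61 [414.7 252.4] [-101.035 -101.471 -100.622]
screwdriver 0.96 [323.  190.9] [-82.788 -83.223 -82.375]
1.3
```

```bash
python3 - <<'E'
from h import *
for k in ['scene','top','wrist']:
    c=camera_info(k); print({a:(np.round(b,4).tolist()) for a,b in c.items() if not isinstance(b,str)})
E
```

```text
{'mtx': [[501.2789, 0.0, 317.9872], [0.0, 501.2789, 247.5251], [0.0, 0.0, 1.0]], 'eye': [1.2792, 0.4585, 0.6776], 'rotation': [-126.7321, 0.6691, 120.4549]}
{'mtx': [[488.6778, 0.0, 315.3527], [0.0, 488.6778, 241.9576], [0.0, 0.0, 1.0]], 'eye': [0.4613, 0.0257, 0.8741], 'rotation': [-169.3517, 1.2234, -90.7866]}
{'mtx': [[376.6144, 0.0, 326.4466], [0.0, 376.6144, 239.326], [0.0, 0.0, 1.0]], 'eye': [0.2619, -0.6264, 0.3849], 'rotation': [165.1096, 0.0314, -73.3158]}
```

View pics/top1.png

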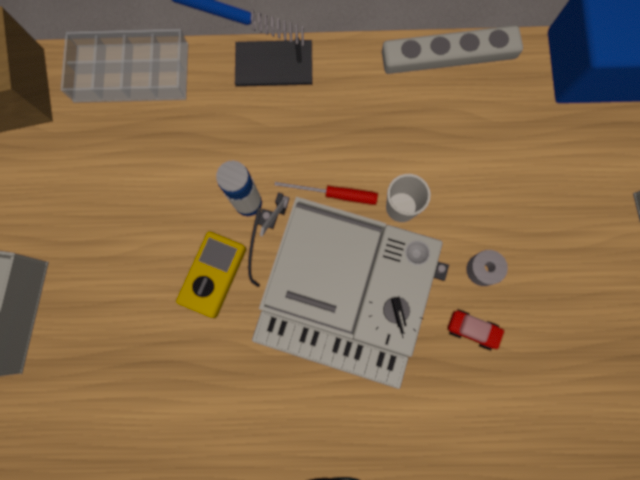

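View pics/scene1.png

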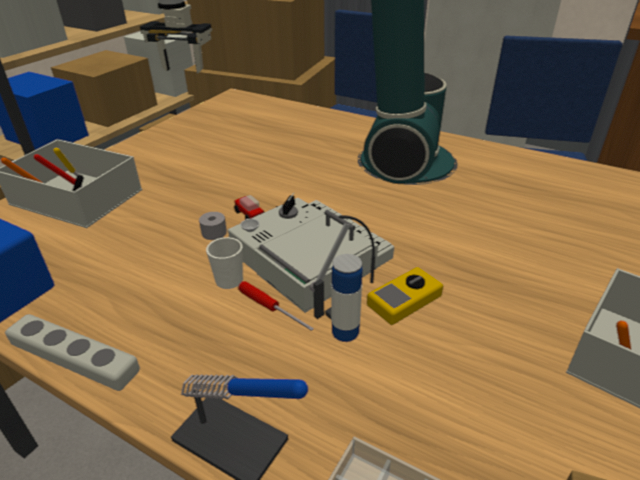

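```bash
sed -i "s/np.array(c\['rotation'\])/R.from_euler('xyz',c['rotation'],degrees=True).as_matrix()/g" h.py
python3 - <<'E'
from h import *
np.set_printoptions(precision=3,suppress=True)
im,D=get_image('top'); c=camera_info('top')
m=masks_of('top','toy')[0]['region']; P=cloud(c,D,m)
print(np.percentile(P[:,2],[5,25,50,75,95]))
M=P[(P[:,2]>0.035)&(P[:,2]<0.08)]
for nm,Q in [('all',P[(P[:,2]>0.03)&(P[:,2]<.12)]),('case',P[(P[:,2]>0.056)&(P[:,2]<0.12)])]:
    print(nm,cv2.minAreaRect((Q[:,:2]*1000).astype(np.float32)))
for l,z in [('selector_grip',.091),('cover_hinge',.068),('cover_handle',.102),('blade_tip',None),('toy',None)]:
    for cam in ['top','scene']:
        if cam=='scene': get_image('scene')
        else: get_image('top')
        cc=camera_info(cam)
        for q in spot_point(cam,l)[:2]:
            print(l,cam,round(q['score'],2),np.round(q['position'],1), at_z(cc,q['position'],z or 0))
im,D=get_image('scene'); c=camera_info('scene')
for q in masks_of('scene','blade')[:2]:
    m=q['region']; B=cloud(c,D,m); print('blade',q['score'],m.sum(),B.min(0),B.max(0),np.median(B,0)); np.save('blade.npy',B)
    save('bl',np.where(m[...,None],np.uint8([255,0,0]),im)[180:360,220:460],3)
E
```

```text
[0.032 0.046 0.068 0.073 0.086]
all ((537.6581420898438, 3.6576385498046875), (331.56048583984375, 255.7742919921875), 71.74823760986328)
case ((563.6748046875, -5.367706298828125), (289.2806701660156, 200.79281616210938), 71.8166732788086)
selector_grip top 0.86 [399.  309.3] [ 0.498 -0.091  0.091]
selector_grip top 0.57 [482.5 270.9] [ 0.557 -0.227  0.091]
selector_grip scene 0.76 [287.3 206.6] [ 0.509 -0.081  0.091]
cover_hinge top 0.65 [338.5 217.7] [0.654 0.001 0.068]
cover_hinge scene 0.59 [281.1 260.2] [ 0.65  -0.004  0.068]
cover_hinge scene 0.37 [230.5 280.8] [ 0.749 -0.051  0.068]
cover_handle top 0.64 [312.2 303.8] [0.508 0.047 0.102]
cover_handle scene 0.56 [339.5 221.8] [0.519 0.055 0.102]
blade_tip top 0.76 [265.3 230.6] [0.649 0.134 0.   ]
blade_tip scene 0.56 [346.8 224.8] [0.388 0.005 0.   ]
toy top 0.65 [349.6 278.9] [ 0.557 -0.018  0.   ]
toy scene 0.87 [298.1 261.3] [ 0.565 -0.021  0.   ]
blade 0.8 434 [0.529 0.056 0.064] [0.697 0.121 0.175] [0.644 0.107 0.122]
blade 0.19 198 [ 0.57  -0.145  0.063] [ 0.612 -0.106  0.082] [ 0.586 -0.129  0.076]
```

```bash
python3 - <<'E'
from h import *
np.set_printoptions(precision=4,suppress=True)
y=np.radians(-18.2); Rz=np.array([[np.cos(y),-np.sin(y)],[np.sin(y),np.cos(y)]])
for n,t,w in [('sel',(-35,-85),[(.498,-.091),(.509,-.081)]),('hinge',(85,50),[(.654,.001),(.65,-.004)]),('handle',(-65,50),[(.508,.047),(.519,.055)])]:
    for q in w: print(n,np.array(q)-Rz@np.array(t)/1000)
T=np.array([.558,-.018]); B=np.load('blade.npy'); b=(B[:,:2]-T)@Rz; X=np.c_[b,B[:,2]]
print(np.percentile(X,[1,10,50,90,99],axis=0))
X=X[(X[:,1]>.13)&(X[:,1]<.17)]
print(len(X)); 
h=np.histogram(X[:,0],10); 
for a in np.arange(-.05,.12,.015):
    s=X[(X[:,0]>a)&(X[:,0]<=a+.015)]
    if len(s): print(round(a,3),len(s),np.percentile(s[:,2],[0,50,100]),np.median(s[:,1]))
E
```

```text
sel [ 0.5578 -0.0212]
sel [ 0.5688 -0.0112]
hinge [ 0.5576 -0.02  ]
hinge [ 0.5536 -0.025 ]
handle [ 0.5541 -0.0208]
handle [ 0.5651 -0.0128]
[[ 0.0459 -0.112   0.0649]
 [ 0.0501 -0.1072  0.0676]
 [ 0.0625 -0.0969  0.0756]
 [ 0.0782 -0.0756  0.08  ]
 [ 0.0844 -0.0714  0.0818]]
0
```

View pics/bl.png

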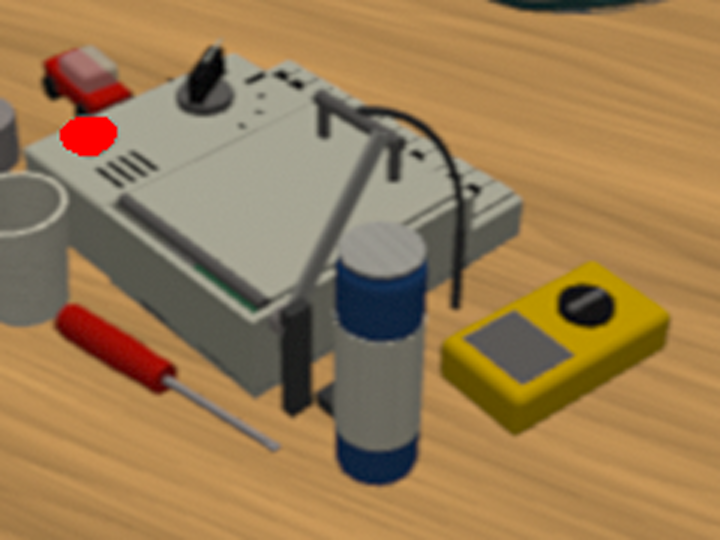

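```bash
cat >> h.py <<'E'
T0=np.array([.557,-.020,0]); YAW=-18.2
def toyR(yaw=YAW): return R.from_euler('z',yaw,degrees=True).as_matrix()
def on_toy_y(c,p,y,T=T0,yaw=YAW):
    e,d=ray(c,p); A=toyR(yaw).T; e=A@(e-T); d=A@d; return e+d*(y-e[1])/d[1]
E
python3 - <<'E'
from h import *
np.set_printoptions(precision=4,suppress=True)
im,D=get_image('scene'); c=camera_info('scene')
m=masks_of('scene','blade')[0]['region']
v,u=np.nonzero(m); print(u.min(),u.max(),v.min(),v.max())
X=np.array([on_toy_y(c,p,.146) for p in zip(u,v)])
box=cv2.minAreaRect((X[:,[0,2]]*1000).astype(np.float32)); print(box)
vx,vy,a,b=cv2.fitLine((X[:,[0,2]]*1000).astype(np.float32),cv2.DIST_HUBER,0,.01,.01).ravel()
print(np.arctan2(abs(vy),abs(vx)),a,b,X.min(0),X.max(0))
save('bl2',np.where(m[...,None],np.uint8([255,0,0]),im)[200:320,280:400],5)
E
```

```text
309 348 224 291
((48.10376739501953, 113.27777099609375), (27.64539337158203, 139.06910705566406), 40.84685134887695)
0.88242704 45.2898 118.63385 [0.0018 0.146  0.057 ] [0.0979 0.146  0.172 ]
```

Request:
step_arm --deltas "-28 -4 28 0 0 0 60;-28 -4 28 0 0 0 60;-28 -4 28 0 0 0 60;-28 -4 28 0 0 0 60;-28 -4 28 0 0 0 60;-28 -4 28 0 0 0 60;-28 -4 28 0 0 0 60;-28 -4 28 0 0 0 60"

```text
clock: 3.4
position: [0.3443, -0.3664, 0.251]
tcp_rot: [-90.0, -0.0, -73.4]
force: [0.2, -0.1, -0.3]
width: 0.0599
```

Request:
step_arm --deltas "-28 0 28 0 0 0 60;-28 0 28 0 0 0 60;-28 0 28 0 0 0 60;-28 0 28 0 0 0 60;-28 0 28 0 0 0 60;-28 0 28 0 0 0 60;-28 0 28 0 0 0 60;-26 0 31 0 0 0 60"

```text
clock: 4.2
position: [0.4981, -0.0884, 0.2511]
tcp_rot: [-90.0, -0.0, -73.3]
force: [0.1, -1.1, 0.2]
width: 0.0602
```

```bash
python3 - <<'E'
from h import *
np.set_printoptions(precision=4,suppress=True)
im,D=get_image('wrist'); c=camera_info('wrist')
for l,z in [('selector_grip',.091),('cover_handle',.102),('cover_hinge',.068),('toy',0)]:
    for q in spot_point('wrist',l)[:1]:
        p=q['position'];w=at_z(c,p,z); print(l,round(q['score'],2),np.round(p,1),w)
r=masks_of('wrist','selector')
for q in r[:1]:
    m=q['region']; X=cloud(c,D,m); print(q['score'],m.sum(),np.percentile(X,[1,50,99],axis=0))
    for dz in (.088,.09,.093):
        Y=X[(X[:,2]>dz)&(X[:,2]<.104)]; print(dz,len(Y),cv2.minAreaRect((Y[:,:2]*1000).astype(np.float32)))
m=masks_of('wrist','toy')[0]['region']; P=cloud(c,D,m)
p=proj(c,[.497,-.09,.09]); print(p)
save('w1',im)
E
```

```text
selector_grip 0.57 [323.6 225. ] [ 0.4976 -0.0828  0.091 ]
cover_handle 0.63 [169.7 161.7] [0.5144 0.054  0.102 ]
cover_hinge 0.64 [393.1 135.6] [ 0.5889 -0.12    0.068 ]
toy 0.86 [279.9 135.5] [ 0.5581 -0.0151  0.    ]
0.76 1932 [[ 0.4656 -0.1028  0.0719]
 [ 0.5004 -0.0832  0.0765]
 [ 0.521  -0.0629  0.1005]]
0.088 774 ((493.3787536621094, -84.3915023803711), (54.99540710449219, 11.977496147155762), 11.818563461303711)
0.09 768 ((493.3787536621094, -84.3915023803711), (54.99540710449219, 11.977496147155762), 11.818563461303711)
0.093 762 ((493.3787536621094, -84.3915023803711), (54.99540710449219, 11.977496147155762), 11.818563461303711)Traceback (most recent call last):
  File "<stdin>", line 12, in <module>
IndexError: list index out of range
```

View pics/bl2.png

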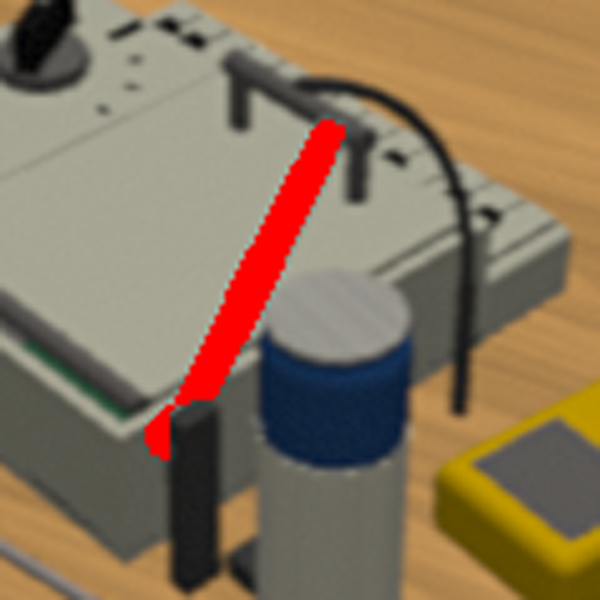

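```bash
sed -i 's/^T0=.*YAW/T0=np.array([.558,-.0145,0]); YAW/' h.py; python3 - <<'E'
from h import *
np.set_printoptions(precision=4,suppress=True)
im,D=get_image('wrist'); c=camera_info('wrist'); im=im.copy()
A=toyR()
# candidate outline of toy overlay
def tp(x,y,z): return tuple(np.round(proj(c,T0+A@np.array([x,y,z])/1000)).astype(int).tolist())
for poly in [[(-100,-130,65),(100,-130,65),(100,130,65),(-100,130,65)],[(-155,-130,44),(-155,130,44),(-100,130,44),(-100,-130,44)],[(-65,19,102),(-65,81,102)]]:
    cv2.polylines(im,[np.array([tp(*q) for q in poly],np.int32)],True,(255,0,0),1)
a=tp(-35,-85,65);b=tp(-85,-85,65);cv2.line(im,a,b,(0,0,255),1)
save('w1',im)
E
```

```text
(no output)
```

View pics/w1.png

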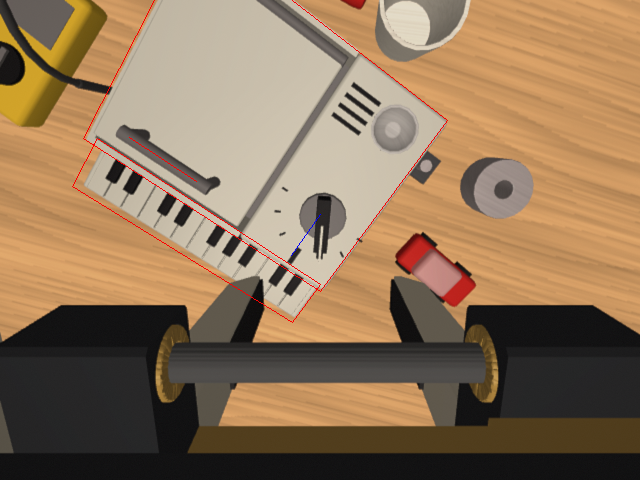

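Request:
step_arm --deltas "-5 0 0 0 4.9 0 60;0 35 0 0 0 0 60;0 35 0 0 0 0 55;0 35 0 0 0 0 50;0 35 0 0 0 0 50;0 25 0 0 0 0 50;0 8 0 0 0 0 50;0 0 0 0 0 0 50" --squeeze 15

```text
clock: 5.4
position: [0.4958, -0.0858, 0.0773]
tcp_rot: [-90.1, 0.0, -78.3]
force: [0.1, -0.3, 1.1]
width: 0.0503
```

Request:
step_arm --deltas "0 0 0 0 0 0 0;0 0 0 0 0 0 0;0 0 0 0 0 0 0;0 0 0 0 0 0 0;0 0 0 0 0 0 0"

```text
clock: 5.9
position: [0.4964, -0.0854, 0.078]
tcp_rot: [-90.0, -0.0, -78.2]
force: [3.3, -16.9, 3.9]
width: 0.0145
```

Request:
step_arm --deltas "0 0 0 0 0 0 0;0 0 0 0 0 0 0;0 0 0 0 0 0 0"

```text
clock: 6.2
position: [0.4967, -0.0868, 0.0781]
tcp_rot: [-90.0, -0.2, -78.3]
force: [2.6, -13.5, -1.2]
width: 0.012
```

Request:
step_arm --deltas "2 0 0 0 0 0 0;0 0 0 0 5 0 0;0 0 0 0 5 0 0;0 0 0 0 5 0 0;0 0 0 0 5 0 0;0 0 0 0 5 0 0;0 0 0 0 5 0 0;0 0 0 0 0 0 0"

```text
clock: 7.0
position: [0.4969, -0.0865, 0.0781]
tcp_rot: [-90.0, 0.1, -108.4]
force: [-0.3, 6.4, 4.2]
width: 0.0121
```

Request:
step_arm --deltas "0 0 0 0 0 0 0;0 0 0 0 0 0 50;0 0 0 0 0 0 50;0 0 0 0 0 0 50;0 0 0 0 0 0 50;0 -20 0 0 0 0 50;0 -35 0 0 0 0 50;0 -40 0 0 0 0 50"

```text
clock: 7.8
position: [0.4961, -0.0872, 0.1729]
tcp_rot: [-90.1, -0.0, -108.2]
force: [0.3, 0.2, 0.7]
width: 0.0501
```

Request:
step_arm --deltas "0 -40 0 0 0 0 93;0 -40 0 0 0 0 93;0 0 0 0 -8.5 0 93;0 0 0 0 -8.5 0 93;0 0 0 0 -8.5 0 93;0 0 0 0 -8.5 0 93;0 0 0 0 0 0 93"

```text
clock: 8.5
position: [0.4967, -0.0873, 0.2526]
tcp_rot: [-90.0, 0.0, -74.1]
force: [-0.1, 0.7, 0.5]
width: 0.0926
```

```bash
python3 - <<'E'
from h import *
np.set_printoptions(precision=4,suppress=True)
im,D=get_image('wrist'); c=camera_info('wrist'); s=status.get_state(); print(s['clock'],s['position'],s['tcp_rot'],s['joint_positions'])
for l,z in [('selector_grip',.091),('cover_handle',.102),('toy',0)]:
    for q in spot_point('wrist',l)[:1]:
        p=q['position'];w=at_z(c,p,z); print(l,round(q['score'],2),np.round(p,1),w)
for q in masks_of('wrist','selector')[:1]:
    m=q['region']; X=cloud(c,D,m); Y=X[(X[:,2]>.09)&(X[:,2]<.104)]; print('sel',q['score'],len(Y),cv2.minAreaRect((Y[:,:2]*1000).astype(np.float32)))
for q in masks_of('wrist','cover_handle')[:1]:
    m=q['region']; X=cloud(c,D,m); Y=X[(X[:,2]>.1)&(X[:,2]<.115)]; print('cov',q['score'],len(Y),cv2.minAreaRect((Y[:,:2]*1000).astype(np.float32)),np.percentile(Y[:,2],[5,50,95]))
save('w2',im)
E
```

```text
8.55 [ 0.4967 -0.0873  0.2526] [-90.0051   0.0024 -74.4235] [-12.8664 -15.3132 100.2222  -0.0003  95.0966  61.5571]
selector_grip 0.9 [324.6 221.1] [ 0.4971 -0.0855  0.091 ]
cover_handle 0.6 [169.3 159.7] [0.5148 0.0522 0.102 ]
toy 0.67 [282.2 137. ] [ 0.5547 -0.0218  0.    ]
sel 0.81 813 ((490.87933349609375, -84.34403991699219), (12.178316116333008, 55.790409088134766), 71.51068115234375)
cov 0.95 1566 ((512.9751586914062, 50.43726348876953), (82.3662109375, 12.238554954528809), 71.37677764892578) [0.1031 0.1072 0.109 ]
```

View pics/w2.png

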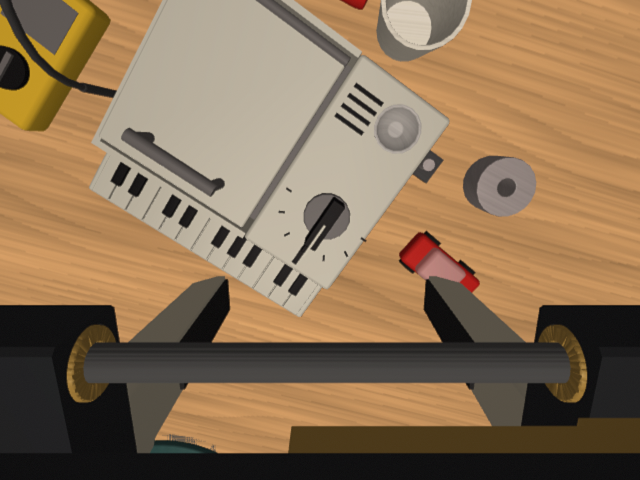

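Request:
step_arm --deltas "-32 0 1.5 0 0 0 40;-32 0 1.5 0 0 0 40;-32 0 1.5 0 0 0 40;-32 0 1.5 0 0 0 40;-32 0 1.5 0 0 0 40;0 0 0 0 -8 0 40;0 0 0 0 -8 0 40;0 0 0 0 -8 0 40"

```text
clock: 9.6
position: [0.4604, 0.0691, 0.2527]
tcp_rot: [-90.0, -0.0, -50.0]
force: [-0.0, 0.3, -0.4]
width: 0.0405
```

Request:
step_arm --deltas "0 0 0 0 -8 0 36;0 0 0 0 -8 0 36;0 0 0 0 -8 0 36;0 0 0 0 -8 0 36;0 0 0 0 0 -5 36;0 0 0 0 0 -5 36;0 0 0 0 0 -5 36;0 0 0 0 0 -5 36"

```text
clock: 10.4
position: [0.4606, 0.0687, 0.253]
tcp_rot: [-89.9, -20.2, -18.3]
force: [-0.4, -0.7, -0.2]
width: 0.036
```

```bash
python3 - <<'E'
from h import *
np.set_printoptions(precision=4,suppress=True)
im,D=get_image('wrist'); c=camera_info('wrist'); s=status.get_state(); print(s['clock'],s['position'],s['tcp_rot'],s['joint_positions'])
bar=np.array([.513,.051,.102])
for q in masks_of('wrist','cover_handle')[:1]:
    m=q['region']; X=cloud(c,D,m); Y=X[(X[:,2]>.1)&(X[:,2]<.115)]; r=cv2.minAreaRect((Y[:,:2]*1000).astype(np.float32));print('cov',q['score'],len(Y),r,np.percentile(Y[:,2],[5,50,95]))
for q in spot_point('wrist','cover_handle')[:1]: print(q['score'],at_z(c,q['position'],.102))
Rt=R.from_euler('xyz',s['tcp_rot'],degrees=True).as_matrix()
print('bar in tool',Rt.T@(bar-s['position'])*1000)
E
```

```text
10.45 [0.46   0.0689 0.2527] [-89.928  -20.5122 -18.3219] [ 11.9145 -33.3776 114.5774 -10.2274  80.9958  30.2418]
cov 0.72 1198 ((511.3472595214844, 51.04094314575195), (82.18998718261719, 10.930922508239746), 71.79893493652344) [0.103  0.1071 0.1087]
0.74 [0.5153 0.052  0.102 ]
bar in tool [ -0.3808 160.8114  -0.5364]
```

Request:
step_arm --deltas "0 35 0 0 0 0 36;0 35 0 0 0 0 36;0 35 0 0 0 0 36;0 35 0 0 0 0 36;0 24 0 0 0 0 36;0 9 0 0 0 0 36;0 0 0 0 0 0 36;0 0 0 0 0 0 36" --squeeze 15

```text
clock: 11.35
position: [0.5171, 0.0503, 0.0913]
tcp_rot: [-90.0, -20.0, -18.3]
force: [-0.6, -0.1, -0.2]
width: 0.0361
```

Request:
step_arm --deltas "0 0 0 0 0 0 0;0 0 0 0 0 0 0;0 0 0 0 0 0 0;0 0 0 0 0 0 0;0 0 0 0 0 0 0;0 0 0 0 0 0 0"

```text
clock: 11.95
position: [0.5163, 0.0505, 0.0904]
tcp_rot: [-90.0, -20.0, -18.2]
force: [-8.7, 2.7, 6.0]
width: 0.0115
```

Request:
step_arm --deltas "3.2 -5.6 0 0 0 2.5 0;3.2 -5.6 0 0 0 2.5 0;3.2 -5.6 0 0 0 2.5 0;3.2 -5.6 0 0 0 2.5 0" --squeeze 25

```text
clock: 12.35
position: [0.522, 0.0487, 0.1154]
tcp_rot: [-90.0, -9.8, -18.2]
force: [-2.3, 0.8, -1.0]
width: 0.0113
```

Request:
step_arm --deltas "3.2 -5.6 0 0 0 2.5 0;3.2 -5.6 0 0 0 2.5 0;3.2 -5.6 0 0 0 2.5 0;3.2 -5.6 0 0 0 2.5 0;3.2 -5.6 0 0 0 2.5 0;3.2 -5.6 0 0 0 2.5 0"

```text
clock: 12.95
position: [0.5382, 0.0433, 0.1502]
tcp_rot: [-90.0, 5.1, -18.2]
force: [-2.3, 1.2, -1.5]
width: 0.011
```

Request:
step_arm --deltas "3.2 -5.6 0 0 0 2.5 0;3.2 -5.6 0 0 0 2.5 0;3.2 -5.6 0 0 0 2.5 0;3.2 -5.6 0 0 0 2.5 0;3.2 -5.6 0 0 0 2.5 0;3.2 -5.6 0 0 0 2.5 0;3.2 -5.6 0 0 0 2.5 0;3.2 -5.6 0 0 0 2.5 0"

```text
clock: 13.75
position: [0.5721, 0.0321, 0.1872]
tcp_rot: [-90.0, 25.1, -18.2]
force: [0.2, 1.0, -1.9]
width: 0.0108
```

Request:
step_arm --deltas "3.2 -5.6 0 0 0 2.5 0;0 0 0 0 0 0 0;0 0 0 0 0 0 0;0 0 0 0 0 0 0"

```text
clock: 14.15
position: [0.5769, 0.0305, 0.1907]
tcp_rot: [-90.0, 27.5, -18.2]
force: [0.1, 1.9, -0.2]
width: 0.0111
```

```bash
python3 - <<'E'
from h import *
np.set_printoptions(precision=4,suppress=True)
im,D=get_image('scene'); c=camera_info('scene')
s=status.get_state(); print(s['clock'],s['position'],s['tcp_rot'],s['force'],s['width'])
save('s2',im[140:340,240:460],3)
A=toyR(-18.4)
for q in masks_of('scene','blade')[:1]:
    v,u=np.nonzero(q['region']); 
    for T in ([.557,-.020,0],[.558,-.0145,0],[.5565,-.0165,0]):
        X=np.array([on_toy_y(c,p,.146,np.array(T),-18.4) for p in zip(u,v)])
        vx,vy,a,b=cv2.fitLine((X[:,[0,2]]*1000).astype(np.float32),cv2.DIST_HUBER,0,.01,.01).ravel()
        print('blade',q['score'],len(u),np.arctan2(abs(vy),abs(vx)),X.min(0),X.max(0))
for q in masks_of('scene','cover')[:2]:
    m=cv2.erode(q['region'].astype(np.uint8),np.ones((5,5)))>0
    X=(cloud(c,D,m)-[.5575,-.0165,0])@A
    print('cover',q['score'],len(X),np.percentile(X,[2,50,98],axis=0))
    # robust plane
    best=None;rng=np.random.default_rng(0)
    for _ in range(400):
        a=X[rng.choice(len(X),3,False)]; n=np.cross(a[1]-a[0],a[2]-a[0]); 
        if np.linalg.norm(n)<1e-7: continue
        n/=np.linalg.norm(n); inl=abs((X-a[0])@n)<.003
        if best is None or inl.sum()>best.sum(): best=inl
    Y=X[best]; n=np.linalg.svd(Y-Y.mean(0),full_matrices=False)[2][2]; n*=np.sign(n[2]); print('plane n',n,len(Y),'angle',np.arctan2(n[0],n[2]))
E
```

```text
14.2 [0.5769 0.0305 0.1907] [-89.9938  27.4679 -18.2269] [-0.9104  1.1471 -1.0379] 0.01109562917266473
blade 0.78 357 0.9190341 [0.0037 0.146  0.0667] [0.0948 0.146  0.1709]
blade 0.78 357 0.9189652 [0.0099 0.146  0.073 ] [0.1001 0.146  0.1762]
blade 0.78 357 0.9189942 [0.0084 0.146  0.0703] [0.0989 0.146  0.1739]
cover 0.81 4174 [[-0.0228 -0.0137  0.0729]
 [ 0.0365  0.0648  0.1265]
 [ 0.0856  0.118   0.1955]]
plane n [0.7377 0.0004 0.6752] 3953 angle 0.8296222235361819
```

View pics/s2.png

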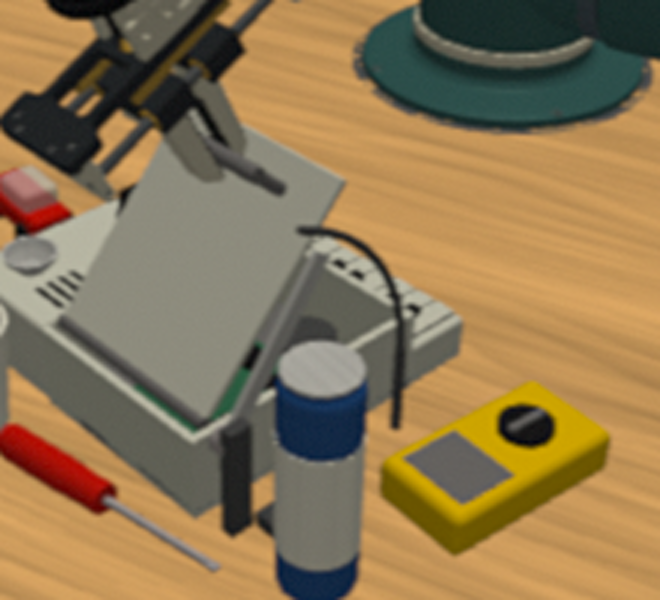

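```bash
python3 - <<'E'
from h import *
im,D=get_image('scene'); c=camera_info('scene'); A=toyR(-18.4); T=np.array([.5575,-.0165,0])
def rect(y):  # px 0.25mm, x -40..110 , z 190..50
    pts=[(-.04,.19),(.11,.19),(.11,.05),(-.04,.05)]
    src=np.float32([proj(c,T+A@np.array([x,y,z])) for x,z in pts]); dst=np.float32([(0,0),(600,0),(600,560),(0,560)])
    return cv2.warpPerspective(im,cv2.getPerspectiveTransform(src,dst),(600,560),flags=cv2.INTER_CUBIC)
r=rect(.148).copy()
def px(x,z): return (int((x+40)*4),int((190-z)*4))
for a in (.83,.87,.91):
    d=np.array([-np.cos(a),np.sin(a)]); n=np.array([np.sin(a),np.cos(a)])
    q=np.array([85,68])+n*14
    cv2.line(r,px(*(q+d*20)),px(*(q+d*130)),(255,0,0),1)
save('rect',r)
# edge-based: LSD segments
g=cv2.cvtColor(rect(.148),cv2.COLOR_RGB2GRAY); L=cv2.createLineSegmentDetector().detect(g)[0].reshape(-1,4)
for x0,y0,x1,y1 in L:
    l=np.hypot(x1-x0,y1-y0)
    if l>100: print(np.round([x0,y0,x1,y1]),round(l),'ang',round(float(np.arctan2(abs(y1-y0),abs(x1-x0))),3))
E
```

```text
[196.  13.  96.  87.] 124 ang 0.632
[ 67. 116.   0. 201.] 108 ang 0.901
[ 34. 120. 136.  29.] 136 ang 0.732
[ -2. 296. 191. 110.] 268 ang 0.769
```

View pics/rect.png

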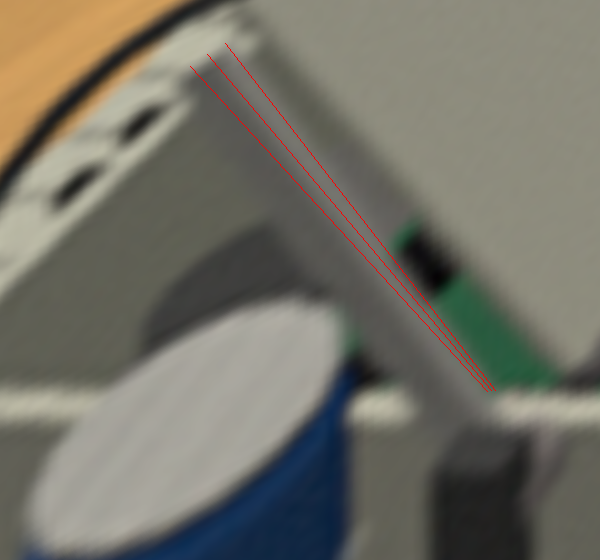

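```bash
python3 - <<'E'
from h import *
im=cv2.imread('pics/scene1.png')[:,:,::-1].copy(); c=camera_info('scene'); A=toyR(-18.4); T=np.array([.5575,-.0165,0])
pts=[(-.04,.19),(.11,.19),(.11,.05),(-.04,.05)]
src=np.float32([proj(c,T+A@np.array([x,.148,z])) for x,z in pts]); dst=np.float32([(0,0),(600,0),(600,560),(0,560)])
r=cv2.warpPerspective(im,cv2.getPerspectiveTransform(src,dst),(600,560),flags=cv2.INTER_CUBIC)
g=cv2.GaussianBlur(cv2.cvtColor(r,cv2.COLOR_RGB2GRAY),(0,0),3).astype(float)
# sample profiles perpendicular to a 0.88 rad axis through pivot
a=.88; d=np.array([-np.cos(a),np.sin(a)]); n=np.array([np.sin(a),np.cos(a)])
E1=[];E2=[]
off=np.arange(-20,24,.25)
for t in np.arange(30,122,4):
    q=np.array([85,68])+d*t+off[:,None]*n
    u=((q[:,0]+40)*4).astype(np.float32);v=((190-q[:,1])*4).astype(np.float32)
    p=cv2.remap(g.astype(np.float32),u[None],v[None],cv2.INTER_LINEAR)[0]; k=np.gradient(p)
    lo=off[np.argmin(k)]; hi=off[np.argmax(k)]
    print(t,lo,hi,round(k.min(),2),round(k.max(),2)); E1.append((t,lo));E2.append((t,hi))
for E in (E1,E2):
    E=np.array(E); f=cv2.fitLine(E.astype(np.float32),cv2.DIST_HUBER,0,.01,.01).ravel(); print('angle',a+np.arctan2(f[1],f[0])*1, f)
save('rect1',r)
E
```

```text
30 -3.5 12.25 -3.02 2.7
34 -3.75 -15.5 -3.51 3.2
38 -7.0 -18.0 -2.56 5.05
42 -3.0 13.25 -2.03 2.81
46 -2.75 -11.5 -3.62 4.12
50 -2.75 13.5 -3.62 2.7
54 -3.0 14.25 -2.84 2.62
58 -3.25 14.0 -2.97 2.65
62 -3.0 14.25 -3.19 2.67
66 -2.0 15.25 -3.59 2.64
70 -2.25 14.5 -3.62 2.59
74 -2.25 16.25 -3.59 2.7
78 -1.75 17.0 -3.62 2.59
82 -2.0 14.75 -3.62 2.55
86 -1.25 15.5 -3.62 2.46
90 -1.5 17.25 -3.62 2.67
94 -1.0 16.0 -3.59 2.67
98 -1.0 16.25 -3.62 2.67
102 -0.5 17.25 -3.59 2.48
106 -0.75 -17.25 -3.62 3.69
110 0.0 -13.5 -3.59 3.91
114 -0.25 -10.75 -3.62 3.91
118 -19.75 -7.25 -3.33 4.3
angle 0.9224196 [ 9.9910045e-01  4.2406898e-02  7.5199997e+01 -1.9250000e+00]
angle 0.929885 [9.9875599e-01 4.9864382e-02 7.0654732e+01 1.4374495e+01]
```

View pics/rect1.png

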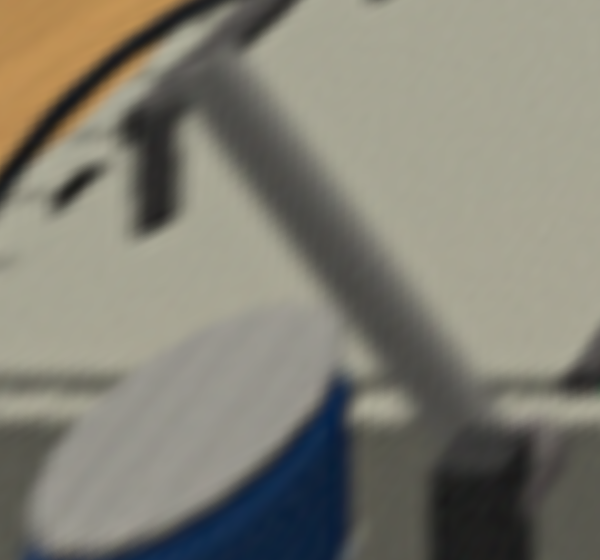

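Request:
step_arm --deltas "3.2 -5.6 0 0 0 2.5 0;3.2 -5.6 0 0 0 2.5 0;0 0 0 0 0 0 0;0 0 0 0 0 0 0;0 0 0 0 0 0 0;0 0 0 0 0 0 0;0 0 0 0 0 0 0"

```text
clock: 15.05
position: [0.5874, 0.027, 0.1974]
tcp_rot: [-90.0, 32.5, -18.2]
force: [-0.0, 2.7, -1.9]
width: 0.0111
```

```bash
python3 - <<'E'
from h import *
im,D=get_image('scene'); c=camera_info('scene'); T=np.array([.5575,-.0165,0])
s=status.get_state(); print(s['clock'],s['position'],s['tcp_rot'],s['force'],s['width'],np.abs(s['dq']).max())
save('s3',im[140:340,240:460],3)
m=cv2.erode(masks_of('scene','cover')[0]['region'].astype(np.uint8),np.ones((5,5)))>0
for yaw in (-18.2,-18.6):
    X=(cloud(c,D,m)-T)@toyR(yaw)
    rng=np.random.default_rng(0);best=np.zeros(1)
    for _ in range(300):
        a=X[rng.choice(len(X),3,False)]; n=np.cross(a[1]-a[0],a[2]-a[0]); n/=np.linalg.norm(n)+1e-12; inl=abs((X-a[0])@n)<.003
        if inl.sum()>best.sum(): best=inl
    Y=X[best]; n=np.linalg.svd(Y-Y.mean(0),full_matrices=False)[2][2]; n*=np.sign(n[2]); print('cover plane',n,len(Y),np.arctan2(n[0],n[2]))
def edges(im,y,a,o,rng_,col):
    g=cv2.GaussianBlur(cv2.cvtColor(im,cv2.COLOR_RGB2GRAY),(0,0),.8).astype(np.float32); A=toyR(-18.4)
    d=np.array([-np.cos(a),0,np.sin(a)]); n=np.array([np.sin(a),0,np.cos(a)]); off=np.arange(*o,.25); out=[]
    for t in rng_:
        uv=np.array([proj(c,T+A@((np.array([85,y,68])+d*t+n*q)/1000)) for q in off],np.float32)
        p=cv2.remap(g,uv[None,:,0],uv[None,:,1],cv2.INTER_LINEAR)[0]; k=np.gradient(p); out.append((t,off[np.argmax(k) if col else np.argmin(k)]))
    f=cv2.fitLine(np.float32(out),cv2.DIST_HUBER,0,.01,.01).ravel(); return a+np.arctan(f[1]/f[0]),np.round([o[1] for o in out],1)
print('cover edge',edges(im,125,.917,(-10,12),range(20,160,8),True))
im1=cv2.imread('pics/scene1.png')[:,:,::-1].copy()
print('blade',edges(im1,148,.9,(-10,6),range(46,116,5),False),edges(im1,148,.9,(8,22),range(46,106,5),True))
get_image('wrist'); 
im,D=get_image('top'); c=camera_info('top')
for q in masks_of('top','selector')[:1]:
    X=cloud(c,D,q['region']); Y=X[(X[:,2]>.088)&(X[:,2]<.106)]; print('sel',q['score'],len(Y),len(Y)>5 and cv2.minAreaRect((Y[:,:2]*1000).astype(np.float32)))
E
```

```text
15.1 [0.58735282 0.02701786 0.19745346] [-89.99045575  32.47885799 -18.23083891] [ 1.45019967  3.27746138 -2.36546512] 0.011344683896187428 0.15549000279136915
cover plane [7.94274312e-01 2.58539284e-04 6.07559256e-01] 4030 0.9178122580711747
cover plane [0.79425315 0.00580357 0.60755926] 4030 0.9177994013932039
cover edge (np.float32(0.9636232), array([ 2.5,  2. ,  0.8, -2.2,  0.8,  1.2,  2.8,  3.5,  3. ,  3.5,  2.2,
        4.2,  4. ,  7.2,  7.2, -9.8,  5.8,  7.5]))
blade (np.float32(0.9135172), array([-2.2, -3.8, -2.8, -2. , -3.2, -3. , -2.8, -4. , -3. , -2.8, -1.8,
       -2.5, -2.5, -1.8])) (np.float32(0.9558355), array([12.2, 11.8, 11.2, 12.5, 14.2, 13. , 15.2, 14.5, 13.8, 15.2, 12.2,
       15. ]))
sel 0.4 0 False
```

View pics/s3.png

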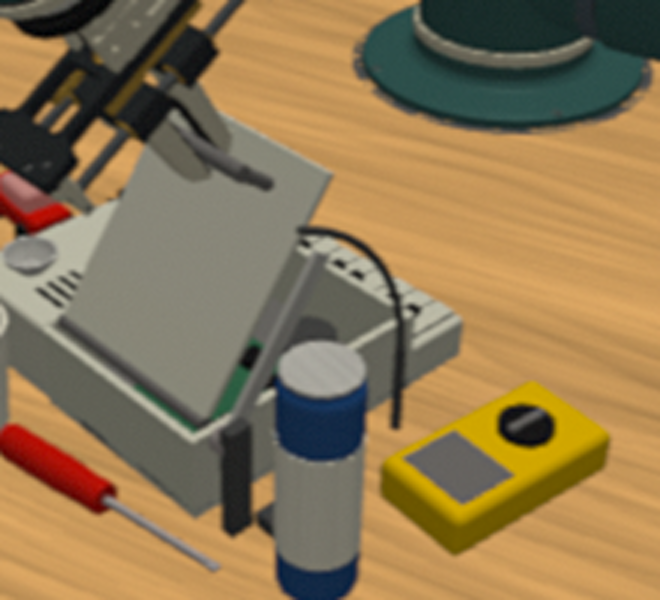

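Request:
step_arm --deltas "-1.3 2.2 0 0 0 -1 0;0 0 0 0 0 0 0;0 0 0 0 0 0 0;0 0 0 0 0 0 0;0 0 0 0 0 0 0;0 0 0 0 0 0 0;0 0 0 0 0 0 0;0 0 0 0 0 0 0"

```text
clock: 16.1
position: [0.5853, 0.0277, 0.1963]
tcp_rot: [-90.0, 31.5, -18.2]
force: [2.0, 4.7, -5.6]
width: 0.011
```

```bash
python3 - <<'E'
from h import *
im,D=get_image('top'); s=status.get_state(); print(s['clock'],s['position'],s['tcp_rot'],s['force'],s['width'],s['dq'])
save('t2',im[120:420,180:560],2)
E
```

```text
16.15 [0.58532197 0.02767497 0.19627783] [-89.99352647  31.50395688 -18.23478038] [ 2.65947413  4.67027404 -4.79614747] 0.010943511435562072 [ 0.01960253  0.02660927  0.00781897  0.06352992 -0.00256028 -0.03576716]
```

View pics/t2.png

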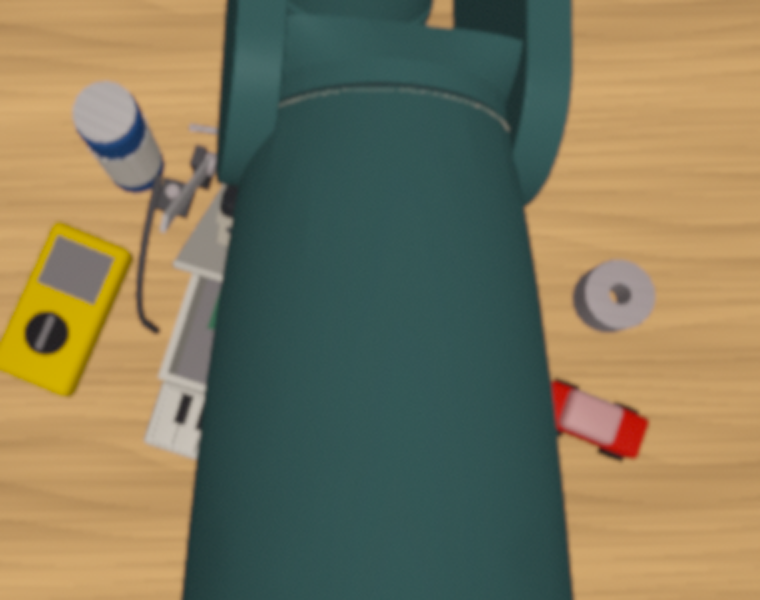

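```bash
python3 -c "
from bench import ticket,status
s=status.get_state();print(s['clock'],s['width'],s['dq']);print(ticket.sign_off())"
```

```text
16.15 0.010943511435562072 [ 0.01960253  0.02660927  0.00781897  0.06352992 -0.00256028 -0.03576716]
the job is handed in; nothing more can be done
None
```

I turned the knob to zero with the cover still shut, then raised the cover by its handle and handed the job in at 16.2 s with the gripper still holding it. No verdict came back.

- **Knob:** after I let go, the grip bar lay at -18.5°, against a toy yaw of about -18.4°. The pointer sat on the long mark in the wrist picture. I could not look at it again after the lift: the arm hid it from the top camera, and the scene picture did not show it either. Nothing worked near it during the lift.
- **Cover angle:** the plane fit read 0.918 rad, matching the commanded turn. I then backed off 1°, so the cover should be at about 0.90 rad. I did not fit it again after that last degree.
- **Blade angle:** my readings disagreed, running from 0.88 to 0.96 rad. The same edge method read the cover about 0.03 to 0.045 rad too high, so I put the blade near 0.89 rad. At 0.90 rad the cover is within tolerance for any blade angle up to the 0.95 rad maximum.
- **Hold:** the fingers were closed on the bar at 11 mm opening with a 25 N squeeze, and the arm's joints were nearly still.
- **Surroundings:** the blade, meter, spray can, spool and toy car showed no sign of having moved in the last top picture. The cup and dish were hidden there, and only the screwdriver's tip showed. The earlier scene picture showed the screwdriver and dish in place and only the edge of the cup.

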